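Torque the chip cutter's clamp bolt to the click

ROBOT

A 6-joint arm with a two-finger parallel gripper is mounted at the origin on a cart in front of the work surface, level with it; the furniture and walls round the work are solid. World frame = base frame: x ahead of the robot, y to its left, z up, the work surface at z = 0. Lengths are in mm, angles in rad, forces in N, time in s.
With the tool pointing down it reaches from about 275 to 725 mm from the base axis. Payload 5.6 kg.
Tool frame: the origin (TCP) lies midway between the tips of the shut fingers; the grasp point (between the pads) lies 19 mm behind it; z points along the fingers, y is the line along which they close (so a half turn about z gives the same grasp; the last joint's range is limited). The gripper opens to 85 mm and grips with 20 to 120 N. Pads are 22 mm wide; open, the fingers measure 114 mm over their backs; the gripper's body (76 mm by 85 mm) begins 54 mm behind the grasp point. The pads swing forward as they close: fully open they stand 13 mm farther back than shut.
Start: joints at [1.572, 0.255, 0.108, 0, -1.424, -0.285], TCP at [153.976, 528, 231.283] pointing down, gripper open.
Joint ranges: [-2.95, 2.95], [-1.21, 1.97], [-1.09, 1.5], [-2.87, 1.71], [-2.94, -0.07], [-3.05, 3.05]. Speed limits (rad/s): [2.57, 2.57, 3.14, 3.14, 3.14, 3.14].

INTERFACE

Orientations are given as [roll, pitch, yaw] about the fixed x, y, z axes, in that order (R = Rz(yaw) Ry(pitch) Rx(roll)).
In Python, from station import env, imaging gives the robot as it stands.
- The arm moves only by the tool play_rows, never from a script. Its arguments are lists of equal length, an entry for each row: "linear": the shift along the tool's x, y, z normalised to -1 to 1, where 1 is 40 mm, a list of three; "angular": the turn, a rotation vector about the tool's x, y, z normalised to -1 to 1, where 1 is 0.12 rad, a list of three. In form: {"linear": [[tx, ty, tz], ...], "angular": [[rx, ry, rz], ...]}. A call has 1 to 8 rows; each row shifts and turns the commanded pose from where the row before left it, along the tool's axes as they then stand; what a row does not reach is not made up. A row lasts 1/12 s, in which the tool goes at most 41.7 mm and 7.16 degrees, less where a joint would pass 70% of its speed; a pose out of reach is approached as far as the arm can. A call with a number of a shift or a turn outside -1 to 1 is refused whole. A call with a gripper value outside its range is refused whole. "jaw" is the opening, from 0 (shut) to 1 (fully open), set as the call begins (left out, the last holds). The fingers move at their own pace and stop on an object; "grip_force" is the grip in N (left out, the last holds). Time passes only in rows, so rows that do not move let the fingers close. It gives the time, the measured TCP pose, the force, the opening and the grip force at its end, in the units of the state.
- env.observe(): the state, without advancing time (a new reading comes with each control period).
- imaging.get_image(name): name is "side" or "top"; returns a dict with "frame" (480x640x3 uint8, red, green, blue), "vertical_fov" (degrees; the focal length in pixels is half the picture's height over the tangent of half this angle, whatever the lens; pixels are square), "cx", "cy" (the principal point, pixels), "R" (3x3) and "t" (3): a world point X has camera coordinates R X + t. Camera axes: x right, y down, z forward; pixel columns grow to the right and rows downward; lengths in mm; the calibration is good to about 2 mm. A picture is of the moment at which its call begins. There is no depth.
- env.sign_off(): hands the job in; it is judged then, once.
The state is a dict: "time": time; "joints": joint angles; "qvel": joint speeds; "joint_torque": joint torques, N m; "tool_pos": TCP position; "eef_rot": TCP orientation; "wrist_force": force on the tool from outside, world axes, zero at the start; "ft_torque": the same for the moment, N m; "width": finger opening in mm; "grasp_force": force on a finger pad.
Only numpy, scipy, OpenCV 4.12 (cv2) and the standard library are available. Lean on these libraries where they do the work, as an engineer would, in place of code of your own. Each camera call takes 0.05 s, during which the arm holds its last target. There are 200 camera calls.

TASK

Tighten the square brass clamp bolt on the chip cutter's blade block: put the red-handled click wrench gently but fully down over the bolt, turn it clockwise (seen from above) until the wrench clicks, keep the handle there for a moment, and do not force it on past the click to its stop. Then lift the wrench off and stand it level on the worktop clear of the blade block, leaving the salt dredger, the green tub and the tin where they are.

Things in the scene. Friction and masses are not known exactly. Their poses are not given: they have to be found in the camera images.
- chip_cutter: Steel chip-cutter blade block, 130 x 150 mm, fixed to the worktop; origin at the centre of its underside. A blade grid, and across it a bridge with a round boss 68 mm across in the middle, under the bolt head; the boss top is flat, 30 mm above the worktop, and the seated socket rests on it. Nothing but the bolt is higher.
- bolt_head (a point): Square brass clamp bolt in the middle of the block; the point is the centre of its top, 54 mm above the worktop. 28 x 28 mm over the lowest 16 mm, then a coned nose 8 mm high, 27 to 14 mm across. x, y square to the flats; turns with the bolt. Drags lightly (up to 0.25 N m) as it tightens clockwise and comes up solid after 0.25 to 1.15 rad more; how far cannot be seen. Stays where turned.
- wrench: Loose click wrench, 0.31 to 0.47 kg, standing level on its steel socket and on a black foot (20 mm thick, 160 mm from the socket's axis, as low as the socket's rim). Origin on the socket's axis at rim level. x runs along the handle to the foot, z up. A dark hub, 46 mm across, tops the socket, 46 mm above the rim. It balances about 70 mm from the axis.
- wrench_grip (a point): Middle of the wrench's red handle: 90 mm from the socket's axis, 36 mm above the rim level (36 mm above the worktop at the start). x along the handle towards the foot, z up. The handle is a level bar 18 mm wide, 16 mm high, free to grasp from 55 to 145 mm from the axis.
- wrench_socket (a point): Centre of the mouth (lower rim) of the wrench's square socket. Opening 31 x 31 mm, 28 mm deep, outside 45 x 45 mm; x and y square to its walls, x along the handle at rest. Fits the bolt head at every quarter turn with 1.5 mm play a side (about 0.1 rad of turning play either way). Fully down on the bolt it lies 24 mm below point bolt_head.
- wrench_click (a joint): Breakaway hinge between handle and socket, on the socket's axis, rad. A spring holds it at 0; it grows as the handle turns clockwise past the socket. It gives at 0.8 N m about that axis (9 N at the handle's middle; less if the grip twists too): the click. The load then hardly rises: 1.0 N m at the hard stop, 0.4 rad. Springs back to 0 unloaded. A good click: 0.1 to 0.25 rad, held 0.5 s.
- dredger_mid (a point): White salt dredger, bystander, upright, 68 mm across, 115 mm high; the point is its centre.
- green_tub_mid (a point): Green lidded dip tub, bystander, 66 x 73 mm, 37 mm high; the point is its centre.
- tin_mid (a point): Green tin, bystander, upright, 57 mm across, 72 mm high; the point is its centre.

How it is judged (in metres and radians):
On the way, in this order (a step that is already met when the one before it is completed fails the run):
1. the wrench is fully down over the bolt head and has not clicked yet (horizontal distance between wrench_socket and bolt_head below 0.004 m and z of wrench_socket in the frame of bolt_head below -0.019 m and value of joint wrench_click below 0.04 rad), for 0.2 s.
2. the wrench, still down on the bolt, has tripped (breakaway hinge beyond 0.08 rad) (horizontal distance between wrench_socket and bolt_head below 0.005 m and z of wrench_socket in the frame of bolt_head below -0.016 m and value of joint wrench_click above 0.08 rad), for 0.2 s.
At the end, for the whole second after the job is handed in: the wrench stands level on the worktop on its socket and foot (socket rim within 6 mm of the worktop, handle middle 30 to 42 mm up, tilt under 0.1 rad), at rest, its breakaway hinge back under 0.05 rad, its socket more than 0.12 m from the bolt (horizontal distance between wrench_socket and bolt_head above 0.12 m and height (world z) of wrench_socket below 0.006 m and height (world z) of wrench_grip between 0.03 and 0.042 m and angle between wrench_grip's own z axis and vertical below 0.1 rad and value of joint wrench_click below 0.05 rad and linear speed of wrench below 0.02 m/s); the robot touches nothing.
It fails at once if the handle is forced past the click (breakaway hinge beyond 0.28 rad) (value of joint wrench_click above 0.28 rad).
It fails at once if the wrench is forced hard against the blade block or its bolt (over 90 N) (contact force between wrench and chip_cutter above 90 N).
It fails at once if the salt dredger is shifted over 20 mm (distance of dredger_mid from where it was at the start of the episode above 0.02 m).
It fails at once if the green tub is shifted over 20 mm (distance of green_tub_mid from where it was at the start of the episode above 0.02 m).
It fails at once if the tin is shifted over 20 mm (distance of tin_mid from where it was at the start of the episode above 0.02 m).
It also fails if it takes over 64 s, if anything falls off the work surface, if the arm or the gripper's body presses on something with over 40 N, if the wrist force passes 120 N, or if a joint passes its speed limit or range.

## Working session

There is one attempt and no reset: what is moved stays moved. The work goes in short steps, Python scripts to look and compute and a tool call to move; the robot and the scene stay as the last step left them, time stands still between calls to the robot, and variables do not carry over. Pictures are saved under pics/ and viewed, at most 10 in all, crops included, and the job is handed in when it is done.

Besides the shell and the picture viewer there is one more tool, called after ">>>" in YAML: its name, and indented under it one key for each argument. play_rows: Moves the arm, as the interface text tells. Scaled input: -1 to 1 covers 40 mm each way for a shift and 0.12 rad each way for a turn. Its arguments: {"type":"object","properties":{"linear":{"type":"array","items":{"type":"array","items":{"type":"number","minimum":-1,"maximum":1}}},"angular":{"type":"array","items":{"type":"array","items":{"type":"number","minimum":-1,"maximum":1}}},"jaw":{"type":"number"},"grip_force":{"type":"number"}},"required":["linear","angular"]}

```bash
mkdir -p pics; ls
python3 - <<'E'
from station import env, imaging
import cv2
print(env.observe())
for n in("side","top"):
    d=imaging.get_image(n); cv2.imwrite(f"pics/{n}0.png",d["frame"][:,:,::-1]); print(n,d["vertical_fov"],d["cx"],d["cy"],d["R"],d["t"])
E
```

```text
pics
{'time': 0.0, 'joints': array([ 1.57158706e+00,  2.55745557e-01,  1.06964000e-01, -5.00705604e-04,
       -1.42389703e+00, -2.84585938e-01]), 'qvel': array([ 1.26397823e-04, -1.03816322e-05,  4.22764146e-04,  1.02605477e-03,
        6.27530315e-04,  5.99385561e-04]), 'joint_torque': array([-9.65936415e-04, -3.86632454e+01,  2.37943786e+01,  5.36517084e+00,
       -6.11630880e-03,  1.99762894e-06]), 'tool_pos': array([153.80354763, 527.52070187, 230.37655391]), 'eef_rot': array([ 3.13964706e+00, -5.32107292e-05, -2.83868908e-01]), 'wrist_force': array([ 0.03623575,  0.19368277, -0.59927416]), 'ft_torque': array([3.36934868e-02, 9.63162118e-05, 5.62493500e-03]), 'grasp_force': 0.0, 'width': 85.51967667026895}
side 42.12036200322764 316.2021171781344 238.3474361820104 [[ 0.96825076 -0.24997618 -0.00154323]
 [-0.15368505 -0.59038778 -0.79235294]
 [ 0.19715825  0.7674335  -0.61006102]] [-591.6806533   134.40436159 1367.72791413]
top 55.68832886282647 318.874301452493 239.1806559222965 [[ 0.01759144 -0.99939026 -0.03016028]
 [-0.99001962 -0.0131921  -0.14031081]
 [ 0.13982738  0.03232753 -0.98964804]] [-20.9890449  637.87060011 969.54461825]
```

View pics/side0.png

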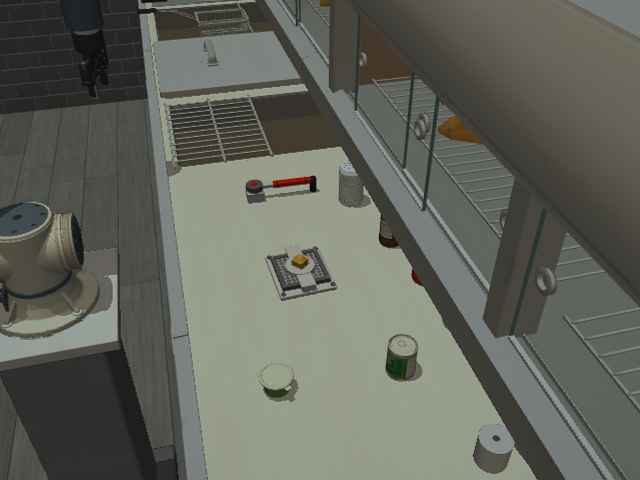

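View pics/top0.png

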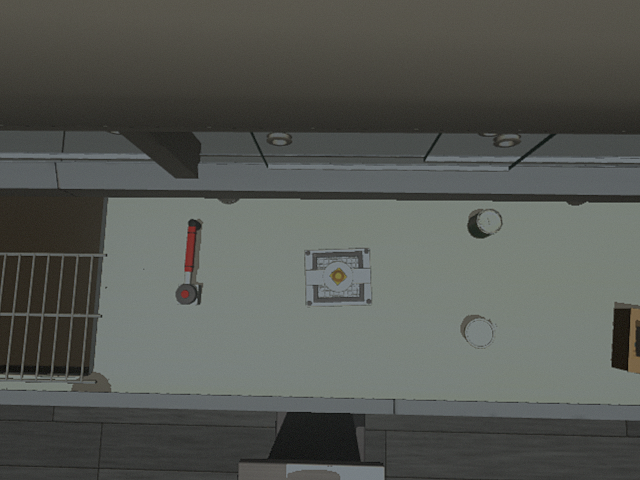

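The side view shows the wrench with its hub at (255,187) and foot at (313,183), the dredger at (350,185) and the bolt at (300,260). In the top view the hub is at (187,294), the foot at (194,224) and the bolt at (338,276). Next I'll triangulate.

```bash
cat > h.py <<'E'
import numpy as np, cv2
from station import env, imaging
def P(d):
    f=240/np.tan(np.radians(d["vertical_fov"]/2)); return np.array([[f,0,d["cx"]],[0,f,d["cy"]],[0,0,1]])@np.c_[d["R"],d["t"]]
def proj(d,X):
    q=P(d)@np.append(X,1); return q[:2]/q[2]
def ray(d,uv,z):
    p=P(d); A=np.c_[p[:,0],p[:,1],-np.array([*uv,1.])]; return np.linalg.solve(A,-(p[:,2]*z+p[:,3]))[:2]
def tri(a,ua,b,ub):
    X=cv2.triangulatePoints(P(a),P(b),np.float64(ua).reshape(2,1),np.float64(ub).reshape(2,1))[:,0]; X=X[:3]/X[3]
    return X, np.r_[proj(a,X)-ua,proj(b,X)-ub]
def mask(d,lo,hi,box):
    h=cv2.cvtColor(d["frame"],cv2.COLOR_RGB2HSV); m=cv2.inRange(h,np.array(lo),np.array(hi))
    if lo[0]==0 and hi[0]<=10: m|=cv2.inRange(h,np.array([170,*lo[1:]]),np.array([180,*hi[1:]]))
    o=np.zeros_like(m); x0,y0,x1,y1=box; o[y0:y1,x0:x1]=m[y0:y1,x0:x1]; return o
def blobs(m,amin=8):
    n,l,s,c=cv2.connectedComponentsWithStats(m); return [(c[i].round(2),s[i].tolist(),cv2.minAreaRect(np.argwhere(l==i)[:,::-1].astype(np.float32))) for i in range(1,n) if s[i,4]>=amin]
E
python3 - <<'E'
from h import *
S=imaging.get_image("side");T=imaging.get_image("top")
for n,d,bw,bb in(("S",S,(235,165,330,215),(280,240,325,280)),("T",T,(165,205,215,315),(310,250,365,300))):
    print(n,"red");[print(b) for b in blobs(mask(d,(0,150,60),(8,255,255),bw))]
    print("brass");[print(b) for b in blobs(mask(d,(12,110,60),(30,255,255),bb))]
    print("black");[print(b) for b in blobs(mask(d,(0,0,0),(180,255,60),bw))]
    print("shiny dark");[print(b) for b in blobs(mask(d,(0,0,0),(180,255,95),bw))]
def crop(d,x,y,w,h,k): return cv2.resize(d["frame"][y:y+h,x:x+w,::-1],None,fx=k,fy=k,interpolation=cv2.INTER_CUBIC)
a=np.hstack([crop(S,238,160,80,50,5),crop(S,260,235,80,50,5)])
b=np.hstack([crop(T,160,210,80,110,4)[:300],crop(T,300,240,80,75,4),crop(T,160,270,40,75,4)])[:, :800]
cv2.imwrite("pics/c0.png",np.vstack([a,cv2.copyMakeBorder(b,0,0,0,800-b.shape[1],0)]))
E
```

```text
S red
(array([291.57, 181.43]), [273, 177, 38, 10, 227], ((291.6138916015625, 181.4868621826172), (6.304326057434082, 37.32925796508789), 83.41805267333984))
(array([253.62, 182.57]), [251, 181, 6, 4, 21], ((253.5, 182.5), (3.0, 5.0), 90.0))
brass
(array([299.22, 260.82]), [292, 254, 16, 15, 159], ((299.6000061035156, 260.8000183105469), (15.20526123046875, 12.521980285644531), 26.56505012512207))
black
(array([312.64, 183.87]), [310, 176, 6, 16, 89], ((312.5, 183.5), (15.0, 5.0), 90.0))
(array([253.91, 189.24]), [246, 184, 18, 9, 82], ((254.26995849609375, 188.4513397216797), (17.095382690429688, 7.782723426818848), 3.814074993133545))
shiny dark
(array([274.41, 189.01]), [245, 176, 72, 28, 647], ((280.7154235839844, 187.72308349609375), (22.69835662841797, 70.69979858398438), 82.87498474121094))
T red
(array([191.42, 228.85]), [188, 226, 8, 6, 33], ((191.3513641357422, 228.89190673828125), (6.5759596824646, 4.93196964263916), 9.462321281433105))
(array([189.67, 248.91]), [185, 233, 10, 33, 212], ((189.7045135498047, 249.14822387695312), (6.6271653175354, 32.39947509765625), 4.96974
[... 371 characters left out ...]
35467147827148), 50.194427490234375))
black
(array([194.67, 223.87]), [189, 219, 12, 12, 82], ((194.6081085205078, 224.14865112304688), (12.787240982055664, 7.904839515686035), 35.53767776489258))
(array([195. , 238.5]), [195, 235, 1, 8, 8], ((195.0, 238.5), (7.0, 0.0), -90.0))
(array([194., 249.]), [194, 244, 1, 11, 11], ((194.0, 249.0), (10.0, 0.0), -90.0))
(array([192.53, 263.13]), [190, 257, 4, 11, 15], ((191.5, 262.0), (10.0, 3.0), 90.0))
(array([195.77, 293.04]), [183, 284, 19, 20, 106], ((192.0, 293.5), (19.0, 18.0), 90.0))
shiny dark
(array([192.33, 269.08]), [176, 219, 27, 86, 918], ((192.5633087158203, 261.7751159667969), (25.375431060791016, 86.50115203857422), 7.594643592834473))
```

View pics/c0.png

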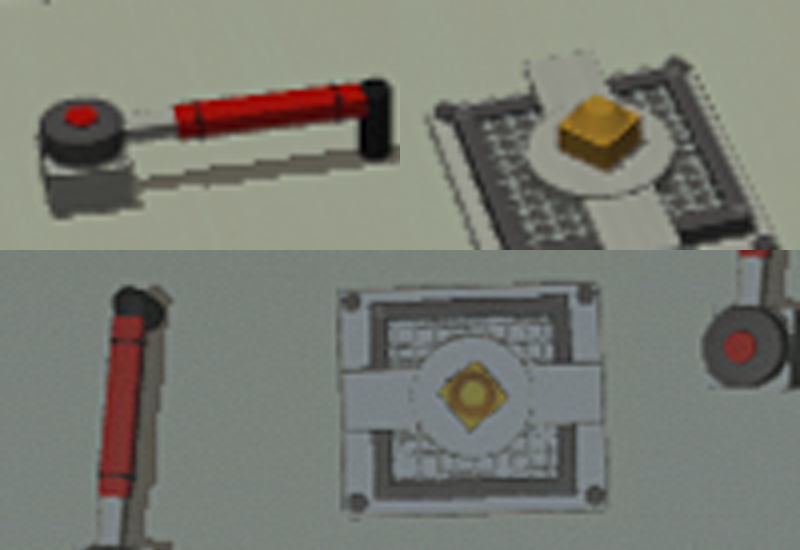

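The crop shows the wrench standing upright with its handle running away from the robot, and the bolt's square turned about 45° from the block. Now the positions and angles.

```bash
cat >> h.py <<'E'
def cen(d,lo,hi,box,k=0):
    b=sorted(blobs(mask(d,lo,hi,box)),key=lambda b:-b[1][4]); return b[k][0]
E
python3 - <<'E'
from h import *
S=imaging.get_image("side");T=imaging.get_image("top")
print("button",tri(S,[253.62,182.57],T,[184.58,293.68]))
# handle ends / mid from whole-red rects
ms=mask(S,(0,150,60),(8,255,255),(268,165,330,215)); mt=mask(T,(0,150,60),(8,255,255),(165,205,215,280))
rs=cv2.minAreaRect(np.argwhere(ms)[:,::-1].astype(np.float32));rt=cv2.minAreaRect(np.argwhere(mt)[:,::-1].astype(np.float32));print(rs,rt)
print("handle mid",tri(S,rs[0],T,rt[0]))
print("brass cen z50",ray(S,[299.4,260.8],48),ray(T,[337.8,275.55],48),tri(S,[299.4,260.8],T,[337.8,275.55]))
# boss: brighter; bolt square corners in top at z=46
c=np.argwhere(mask(T,(12,110,60),(30,255,255),(310,250,365,300)))[:,::-1].astype(np.float32)
bx=cv2.boxPoints(cv2.minAreaRect(c)); w=np.array([ray(T,p,46) for p in bx]);print(w)
e=np.roll(w,-1,0)-w; print(np.degrees(np.arctan2(e[:,1],e[:,0]))%90,np.linalg.norm(e,axis=1))
# edge angle via high-res line fit of mask upsampled
g=cv2.resize(T["frame"][255:300,315:362],None,fx=8,fy=8,interpolation=cv2.INTER_CUBIC)
h=cv2.cvtColor(g,cv2.COLOR_RGB2HSV);m=cv2.inRange(h,np.array((10,80,50)),np.array((35,255,255)))
c=np.argwhere(m)[:,::-1].astype(np.float32);r=cv2.minAreaRect(c);bx=cv2.boxPoints(r)/8+[315-.44,255-.44]
w=np.array([ray(T,p,46) for p in bx]);e=np.roll(w,-1,0)-w; print(w.mean(0),np.degrees(np.arctan2(e[:,1],e[:,0]))%90,np.linalg.norm(e,axis=1))
# dredger side: top dark; tin,tub
for n,uv,z in(("dredger top",(350,166),115),):print(n,ray(S,uv,z))
print("tin",ray(T,(488,222),72),"tub",ray(T,(479,332),37),"lip", ray(T,(230,197),0))
# block corners (screws) in top
for uv in((308,253),(366,251),(309,302.5),(368.5,300.5)):print(ray(T,uv,20))
E
```

```text
button (array([512.3700617 , 283.75286383,  46.12344672]), array([-0.0237611 ,  0.000776  ,  0.00936986, -0.05250206]))
((291.6138916015625, 181.4868621826172), (6.304326057434082, 37.32925796508789), 83.41805267333984) ((189.74334716796875, 248.2420654296875), (6.679929733276367, 44.18129348754883), 5.04245138168335)
handle mid (array([615.15858725, 281.90434941,  34.19574028]), array([-0.04459517,  0.00464685,  0.01806316, -0.09870368]))
brass cen z50 [555.09903023 -66.49787324] [557.50930837 -54.24356827] (array([557.90775513, -54.31049071,  37.65352938]), array([ 0.05565908, -0.00580063, -0.01928218,  0.10551745]))
[[559.41208573 -35.94235914]
 [576.07842615 -56.15590996]
 [555.65077631 -72.90012134]
 [539.07485891 -52.72703859]]
[39.50603293 39.34091423 39.40942885 39.53347096] [26.19836903 26.41320679 26.10965923 26.36907771]
[557.53223349 -54.14058431] [40.13764784 39.9690667  40.03345124 40.17309224] [27.91770561 27.87823125 27.81851102 27.82752591]
dredger top [749.78547777 191.16546583]
tin [ 676.57269711 -376.54734515] tub [ 441.04075523 -360.97690639] lip [742.86421379 203.4576127 ]
[609.47056901  13.91917613]
[ 615.91876044 -117.87571212]
[497.80758775   9.33061409]
[ 504.57289421 -123.79541025]
```

```bash
cat > plan.py <<'E'
# usage: plan.py x y z yaw nrows : rows from measured pose (tool down), joint shift+turn
import sys,json; from h import *
def rows(start,goal,n,center=None):
    p=np.array(start,float);L=[];A=[];s=p.copy()
    for i in range(1,n+1):
        k=i/n; w=s+(np.array(goal)-s)*k
        if center is not None:
            r=s[:2]-center; a=w[3]-s[3]; c,q=np.cos(a),np.sin(a); w[:2]=center+np.array([c*r[0]-q*r[1],q*r[0]+c*r[1]])
        d=w-p; c,q=np.cos(p[3]),np.sin(p[3])
        l=np.round(np.array([c*d[0]+q*d[1],q*d[0]-c*d[1],-d[2]])/40,2); a=np.round(-d[3]/.12,2)
        L.append((l+0.).tolist());A.append([0,0,float(a)])
        p[:3]+=40*np.array([c*l[0]+q*l[1],q*l[0]-c*l[1],-l[2]]); p[3]-=.12*a
    return L,A,p
if __name__=="__main__":
    o=env.observe(); st=[*o["tool_pos"],o["eef_rot"][2]]
    v=[float(x) for x in sys.argv[1:5]]; n=int(sys.argv[5])
    L,A,p=rows(st,v,n)
    for i in range(0,n,8): print('L',json.dumps(L[i:i+8]),'\nA',[a[2] for a in A[i:i+8]])
    print(o["eef_rot"],max(np.abs(L).max(),np.abs(A).max()),p)
E
python3 plan.py 597.4 282.2 120 -0.018 16
```

```text
L [[0.77, 0.17, 0.17], [0.77, 0.19, 0.18], [0.77, 0.2, 0.17], [0.76, 0.22, 0.17], [0.76, 0.22, 0.18], [0.76, 0.24, 0.17], [0.75, 0.25, 0.17], [0.75, 0.26, 0.18]] 
A [-0.14, -0.14, -0.14, -0.13, -0.14, -0.14, -0.14, -0.14]
L [[0.74, 0.28, 0.17], [0.74, 0.29, 0.17], [0.73, 0.29, 0.18], [0.73, 0.32, 0.17], [0.72, 0.32, 0.17], [0.72, 0.34, 0.18], [0.71, 0.34, 0.17], [0.7, 0.36, 0.17]] 
A [-0.14, -0.13, -0.14, -0.14, -0.14, -0.14, -0.14, -0.14]
[ 3.14098457e+00 -4.98099790e-05 -2.83810517e-01] 0.77 [ 5.97206721e+02  2.82374074e+02  1.20183211e+02 -1.74105166e-02]
```

>>> play_rows:
  linear:
    - [0.77,0.17,0.17]
    - [0.77,0.19,0.18]
    - [0.77,0.2,0.17]
    - [0.76,0.22,0.17]
    - [0.76,0.22,0.18]
    - [0.76,0.24,0.17]
    - [0.75,0.25,0.17]
    - [0.75,0.26,0.18]
  angular:
    - [0,0,-0.14]
    - [0,0,-0.14]
    - [0,0,-0.14]
    - [0,0,-0.13]
    - [0,0,-0.14]
    - [0,0,-0.14]
    - [0,0,-0.14]
    - [0,0,-0.14]
  jaw: 1

```text
time: 0.97
tool_pos: [377.1, 404.3, 175.5]
eef_rot: [-3.141, -0.0, -0.15]
wrist_force: [0.2, 0.8, 0.2]
width: 85.1
grasp_force: 0.0
```

>>> play_rows:
  linear:
    - [0.74,0.28,0.17]
    - [0.74,0.29,0.17]
    - [0.73,0.29,0.18]
    - [0.73,0.32,0.17]
    - [0.72,0.32,0.17]
    - [0.72,0.34,0.18]
    - [0.71,0.34,0.17]
    - [0.7,0.36,0.17]
  angular:
    - [0,0,-0.14]
    - [0,0,-0.13]
    - [0,0,-0.14]
    - [0,0,-0.14]
    - [0,0,-0.14]
    - [0,0,-0.14]
    - [0,0,-0.14]
    - [0,0,-0.14]

```text
time: 1.63
tool_pos: [598.5, 281.5, 119.9]
eef_rot: [3.141, 0.0, -0.017]
wrist_force: [-0.2, 1.9, 1.1]
width: 85.6
grasp_force: 0.0
```

>>> play_rows:
  linear:
    - [0,0,0]
    - [0,0,0]
    - [0,0,0]
  angular:
    - [0,0,0]
    - [0,0,0]
    - [0,0,0]

```text
time: 1.88
tool_pos: [597.2, 282.4, 120.2]
eef_rot: [3.141, 0.0, -0.018]
wrist_force: [-0.9, -0.3, 0.4]
width: 85.5
grasp_force: 0.0
```

```bash
python3 plan.py 597.4 282.2 17 -0.018 8; python3 -c "
from h import *
print(env.observe()['joints'],env.observe()['time'])"
```

```text
L [[0.0, 0.0, 0.32], [0.0, 0.0, 0.32], [0.0, 0.0, 0.33], [0.0, 0.0, 0.32], [0.0, 0.0, 0.32], [0.0, 0.0, 0.32], [0.01, 0.0, 0.33], [0.0, 0.01, 0.32]] 
A [-0.0, -0.0, -0.0, -0.0, -0.0, -0.0, -0.0, -0.0]
[ 3.14139292e+00  4.93570797e-04 -1.80259608e-02] 0.33 [ 5.97559494e+02  2.82006356e+02  1.69852790e+01 -1.80259608e-02]
[ 6.77576297e-01  5.21229203e-01  2.23839303e-01 -1.70430016e-04
 -1.27391333e+00  8.75244017e-01] 1.8833
```

>>> play_rows:
  linear:
    - [0,0,0.32]
    - [0,0,0.32]
    - [0,0,0.32]
    - [0,0,0.32]
    - [0,0,0.32]
    - [0,0,0.32]
    - [0,0,0.32]
    - [0,0,0.32]
  angular:
    - [0,0,0]
    - [0,0,0]
    - [0,0,0]
    - [0,0,0]
    - [0,0,0]
    - [0,0,0]
    - [0,0,0]
    - [0,0,0]

```text
time: 2.55
tool_pos: [596.5, 283.8, 18.4]
eef_rot: [-3.141, -0.001, -0.016]
wrist_force: [0.9, -0.4, 0.0]
width: 85.3
grasp_force: 0.0
```

>>> play_rows:
  linear:
    - [0,0,0]
    - [0,0,0]
    - [0,0,0]
    - [0,0,0]
    - [0,0,0]
    - [0,0,0]
    - [0,0,0]
    - [0,0,0]
  angular:
    - [0,0,0]
    - [0,0,0]
    - [0,0,0]
    - [0,0,0]
    - [0,0,0]
    - [0,0,0]
    - [0,0,0]
    - [0,0,0]
  jaw: 0
  grip_force: 70

```text
time: 3.22
tool_pos: [597.8, 282.8, 19.3]
eef_rot: [-3.141, -0.002, -0.017]
wrist_force: [-1.3, 0.2, 5.3]
width: 16.4
grasp_force: 69.2
```

>>> play_rows:
  linear:
    - [0,0,0]
    - [0,0,0]
    - [0,0,0]
    - [0,0,0]
  angular:
    - [0,0,0]
    - [0,0,0]
    - [0,0,0]
    - [0,0,0]

```text
time: 3.55
tool_pos: [597.8, 282.8, 19.3]
eef_rot: [-3.141, -0.002, -0.017]
wrist_force: [-1.6, 0.1, 5.8]
width: 16.9
grasp_force: 69.2
```

>>> play_rows:
  linear:
    - [0,0,-0.2]
    - [0,0,-0.3]
    - [0,0,-0.35]
    - [0,0,-0.35]
    - [0,0,-0.35]
    - [0,0,-0.35]
    - [0,0,-0.3]
    - [0,0,0]
  angular:
    - [0,0,0]
    - [0,0,0]
    - [0,0,0]
    - [0,0,0]
    - [0,0,0]
    - [0,0,0]
    - [0,0,0]
    - [0,0,0]

```text
time: 4.22
tool_pos: [598.3, 283.0, 108.6]
eef_rot: [-3.14, -0.003, -0.017]
wrist_force: [0.2, 0.2, -3.5]
width: 16.7
grasp_force: 68.5
```

```bash
python3 - <<'E'
import numpy as np
a=-0.873; print(557.5+85*np.cos(a), -54.2+85*np.sin(a))
E
python3 plan.py 612.1 -119.3 107 -0.873 16
```

```text
612.115106282845 -119.33209781446895
L [[0.03, 0.63, 0.0], [0.07, 0.62, 0.0], [0.1, 0.62, 0.01], [0.13, 0.62, 0.0], [0.17, 0.61, 0.0], [0.19, 0.59, 0.0], [0.23, 0.59, 0.01], [0.26, 0.57, 0.0]] 
A [0.45, 0.44, 0.45, 0.44, 0.45, 0.44, 0.45, 0.45]
L [[0.29, 0.56, 0.0], [0.32, 0.54, 0.0], [0.35, 0.53, 0.01], [0.38, 0.5, 0.0], [0.4, 0.48, 0.0], [0.43, 0.47, 0.0], [0.45, 0.43, 0.01], [0.47, 0.42, 0.0]] 
A [0.44, 0.45, 0.44, 0.45, 0.44, 0.45, 0.44, 0.45]
[-3.13960689 -0.00321728 -0.01736044] 0.63 [ 612.01879535 -119.34952202  106.98918937   -0.87296044]
```

>>> play_rows:
  linear:
    - [0.03,0.63,0.0]
    - [0.07,0.62,0.0]
    - [0.1,0.62,0.01]
    - [0.13,0.62,0.0]
    - [0.17,0.61,0.0]
    - [0.19,0.59,0.0]
    - [0.23,0.59,0.01]
    - [0.26,0.57,0.0]
  angular:
    - [0,0,0.45]
    - [0,0,0.44]
    - [0,0,0.45]
    - [0,0,0.44]
    - [0,0,0.45]
    - [0,0,0.44]
    - [0,0,0.45]
    - [0,0,0.45]

```text
time: 4.88
tool_pos: [603.0, 80.2, 103.8]
eef_rot: [3.14, 0.002, -0.449]
wrist_force: [0.1, 0.7, -3.4]
width: 16.9
grasp_force: 68.7
```

>>> play_rows:
  linear:
    - [0.29,0.56,0.0]
    - [0.32,0.54,0.0]
    - [0.35,0.53,0.01]
    - [0.38,0.5,0.0]
    - [0.4,0.48,0.0]
    - [0.43,0.47,0.0]
    - [0.45,0.43,0.01]
    - [0.47,0.42,0.0]
  angular:
    - [0,0,0.44]
    - [0,0,0.45]
    - [0,0,0.44]
    - [0,0,0.45]
    - [0,0,0.44]
    - [0,0,0.45]
    - [0,0,0.44]
    - [0,0,0.45]

```text
time: 5.55
tool_pos: [610.0, -120.8, 102.9]
eef_rot: [3.14, 0.002, -0.876]
wrist_force: [0.5, 0.1, -4.3]
width: 16.8
grasp_force: 68.7
```

>>> play_rows:
  linear:
    - [0,0,0]
    - [0,0,0]
    - [0,0,0]
    - [0,0,0]
  angular:
    - [0,0,0]
    - [0,0,0]
    - [0,0,0]
    - [0,0,0]

```text
time: 5.88
tool_pos: [610.6, -119.0, 103.9]
eef_rot: [3.141, 0.001, -0.872]
wrist_force: [1.2, -0.1, -3.1]
width: 16.6
grasp_force: 68.8
```

Run:
```python
from h import *
o=env.observe();print(o["tool_pos"],o["eef_rot"])
S=imaging.get_image("side");T=imaging.get_image("top")
for n,d,b in(("S",S,(250,200,350,290)),("T",T,(300,230,400,320))):
    print(n);[print(x[:2]) for x in blobs(mask(d,(0,150,60),(8,255,255),b),5)]
def crop(d,x,y,w,h,k): return cv2.resize(d["frame"][y:y+h,x:x+w,::-1],None,fx=k,fy=k,interpolation=cv2.INTER_CUBIC)
cv2.imwrite("pics/c1.png",np.hstack([crop(S,240,180,100,110,4),crop(T,300,220,100,110,4)]))
```

```text
[ 610.64162853 -118.96913782  103.86164237] [ 3.14104352e+00  9.94101782e-04 -8.71891636e-01]
S
(array([297.61, 227.85]), [294, 226, 8, 5, 33])
(array([318.31, 244.38]), [315, 243, 7, 4, 13])
(array([340.68, 250.33]), [333, 242, 17, 17, 162])
T
(array([359.29, 256.94]), [356, 253, 8, 9, 35])
(array([338.22, 273.69]), [335, 270, 8, 8, 51])
```

View pics/c1.png

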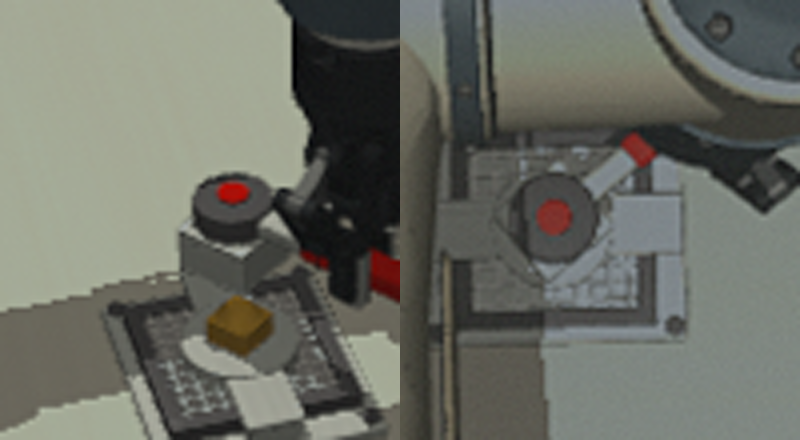

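The socket is held level above the bolt: the button is at side (297.6,227.9) and top (338.2,273.7). Next I compare it with the bolt in the same views.

Run:
```python
from h import *
S=imaging.get_image("side");T=imaging.get_image("top")
X,e=tri(S,[297.61,227.85],T,[338.22,273.69]);print("button",X,e)
print("top at z", [ray(T,[338.22,273.69],z) for z in(128,132,136)], "side",[ray(S,[297.61,227.85],z) for z in(128,132,136)])
# socket square angle in top view from the handle: red patch vs button
r=ray(T,[359.29,256.94],X[2]-10)-X[:2];print("handle yaw",np.degrees(np.arctan2(r[1],r[0])),np.linalg.norm(r))
print("bolt top z46",ray(T,[337.81,275.57],46), "z54 side of nose?")
# nose tip in side before: brightest yellow in side brass region now
m=mask(S,(12,80,30),(32,255,255),(285,245,315,280));print([b[:2] for b in blobs(m)])
g=cv2.cvtColor(S["frame"],cv2.COLOR_RGB2HSV)[250:275,288:312]
np.set_printoptions(linewidth=200);print(g[:,:,2])
```

```text
button [555.77646103 -54.11731569 131.00234885] [ 0.10188047 -0.01096961 -0.03726206  0.20410527]
top at z [array([556.38470961, -54.22122977]), array([556.12359884, -54.17639219]), array([555.86248808, -54.1315546 ])] side [array([556.41264089, -50.15125987]), array([555.26719255, -55.41269116]), array([554.12174421, -60.67412245])]
handle yaw -49.98153357802961 55.94316572414224
bolt top z46 [557.58805068 -54.2867501 ] z54 side of nose?
[(array([299.44, 260.95]), [292, 254, 16, 15, 175])]
[[ 96  96  97  93  77  79  84  74  74  75  78  83  79  65  64  67  58  44  44  44  45  46  48  46]
 [ 97  96  96  96  98  99  94  83  82  76  77  79  77  65  64  64  42  48  47  45  46  46  49  48]
 [ 97  96  96  95  96  97  97  98  98  91  80  77  77  69  55  40  48  48  49  47  41  38  44  57]
 [100  97  97  96  97  96  98  98  99  99  94  85  86  87  74  54  36  40  53  81  76  66  73  77]
 [ 97  97  96  96  97  98  98  97  96 102 112 115 101 111 128  74  65  68  77 103 101  87  86  81]
 [ 91  98  96  96  95  97  98  89  90 113 102 103 104 102  94  87  92  85  87  83  86  91  85  82]
 [ 73  96 
[... 1171 characters left out ...]
9  98]
 [164 163 163 164 163 163 164 166 151 105 100  89  72  79  90 102 101  98  97  98  99  98  98  99]
 [166 166 163 163 163 162 161 161 161 165 168 153  98  88  99  99 100  98  97  98  99  97  99  97]
 [143 163 165 164 164 163 161 160 160 160 162 164 152 108 107  96  99  99  97  98  99  98  94  84]
 [ 74 123 156 161 166 166 162 161 159 158 161 162 163 167 155 105  96  98  98  96  98  95  80  61]
 [ 76  72  83 125 157 161 162 163 162 162 161 162 161 164 168 153 103 101  93  90  88  92  98  49]
 [ 98  73  75  75  83 105 126 156 158 155 153 155 154 155 159 149 142 131  95  97 104 127 154 102]
 [112  76  80  81  78  77  72  67  76  94 105 107 108  99 120 126 147 163 165 164 161 161 165 155]]
```

>>> play_rows:
  linear:
    - [0.02,-0.03,0.1]
    - [0,0,0.12]
    - [0,0,0.12]
    - [0,0,0.12]
    - [0,0,0.12]
    - [0,0,0.12]
    - [0,0,0.12]
    - [0,0,0.12]
  angular:
    - [0,0,0]
    - [0,0,0]
    - [0,0,0]
    - [0,0,0]
    - [0,0,0]
    - [0,0,0]
    - [0,0,0]
    - [0,0,0]

```text
time: 6.75
tool_pos: [612.4, -119.7, 66.3]
eef_rot: [3.141, 0.0, -0.873]
wrist_force: [0.6, 0.1, -3.7]
width: 16.7
grasp_force: 68.8
```

>>> play_rows:
  linear:
    - [0,0,0.03]
    - [0,0,0.03]
    - [0,0,0.03]
    - [0,0,0.03]
    - [0,0,0]
    - [0,0,0]
  angular:
    - [0,0,0]
    - [0,0,0]
    - [0,0,0]
    - [0,0,0]
    - [0,0,0]
    - [0,0,0]

```text
time: 7.25
tool_pos: [612.4, -119.7, 62.2]
eef_rot: [-3.141, -0.0, -0.873]
wrist_force: [0.7, 0.0, -3.5]
width: 16.7
grasp_force: 68.8
```

>>> play_rows:
  linear:
    - [0,0,0.05]
    - [0,0,0.05]
    - [0,0,0.05]
    - [0,0,0.05]
    - [0,0,0.03]
    - [0,0,0]
    - [0,0,0]
  angular:
    - [0,0,0]
    - [0,0,0]
    - [0,0,0]
    - [0,0,0]
    - [0,0,0]
    - [0,0,0]
    - [0,0,0]

```text
time: 7.83
tool_pos: [612.4, -119.7, 52.8]
eef_rot: [3.141, 0.0, -0.873]
wrist_force: [-0.3, -0.7, -2.9]
width: 16.3
grasp_force: 68.8
```

>>> play_rows:
  linear:
    - [0,0,0.03]
    - [0,0,0.03]
    - [0,0,0]
    - [0,0,0]
  angular:
    - [0,0,0]
    - [0,0,0]
    - [0,0,0]
    - [0,0,0]

```text
time: 8.17
tool_pos: [612.3, -119.7, 50.4]
eef_rot: [3.141, 0.0, -0.873]
wrist_force: [-0.3, -0.2, -4.2]
width: 16.7
grasp_force: 68.8
```

>>> play_rows:
  linear:
    - [0,0,0.02]
    - [0,0,0.02]
    - [0,0,0]
    - [0,0,0]
    - [0,0,0]
  angular:
    - [0,0,0]
    - [0,0,0]
    - [0,0,0]
    - [0,0,0]
    - [0,0,0]

```text
time: 8.58
tool_pos: [612.6, -119.8, 49.2]
eef_rot: [-3.141, -0.0, -0.873]
wrist_force: [-1.0, -0.0, -1.1]
width: 16.8
grasp_force: 69.1
```

```bash
cat > arc.py <<'E'
# arc rows about the bolt axis: arc.py dyaw nrows  (from the actual pose)
import sys; from plan import *
o=env.observe(); st=np.array([*o["tool_pos"],o["eef_rot"][2]]); n=int(sys.argv[2]); C=np.array([557.6,-54.3])
if len(sys.argv)>3: C=np.array([float(v) for v in sys.argv[3:5]])
L,A,p=rows(st,st+[0,0,0,float(sys.argv[1])],n,C)
r=st[:2]-C; F=o["wrist_force"]; t=o["ft_torque"]
print("r",np.linalg.norm(r),"bearing",np.arctan2(r[1],r[0]),"yaw",st[3],"z",st[2],"F",F.round(1),"t",t.round(2),"Mz@bolt",round((r[0]*F[1]-r[1]*F[0])/1000+t[2],2))
print(json.dumps(L),[a[2] for a in A],p.round(2))
E
python3 arc.py -0.24 8
```

```text
r 85.50872816921594 bearing -0.8720348395213734 yaw -0.8729044257058693 z 49.209530281096136 F [-1.  -0.  -1.1] t [-0.13  0.05  0.05] Mz@bolt -0.01
[[0.0, 0.06, 0.0], [0.0, 0.07, 0.0], [0.0, 0.06, 0.0], [0.0, 0.07, 0.0], [0.0, 0.06, 0.0], [-0.01, 0.07, 0.0], [0.0, 0.06, 0.0], [0.0, 0.06, 0.0]] [0.25, 0.25, 0.25, 0.25, 0.25, 0.25, 0.25, 0.25] [ 595.53 -130.81   49.21   -1.11]
```

>>> play_rows:
  linear:
    - [0,0.06,0]
    - [0,0.07,0]
    - [0,0.06,0]
    - [0,0.07,0]
    - [0,0.06,0]
    - [-0.01,0.07,0]
    - [0,0.06,0]
    - [0,0.06,0]
  angular:
    - [0,0,0.25]
    - [0,0,0.25]
    - [0,0,0.25]
    - [0,0,0.25]
    - [0,0,0.25]
    - [0,0,0.25]
    - [0,0,0.25]
    - [0,0,0.25]

```text
time: 9.25
tool_pos: [595.5, -130.5, 49.1]
eef_rot: [-3.141, -0.0, -1.114]
wrist_force: [-0.3, 1.0, -1.4]
width: 16.8
grasp_force: 69.1
```

>>> play_rows:
  linear:
    - [0,0,0]
    - [0,0,0]
  angular:
    - [0,0,0]
    - [0,0,0]

```text
time: 9.42
tool_pos: [595.5, -130.5, 49.1]
eef_rot: [-3.141, 0.0, -1.112]
wrist_force: [0.7, 0.7, -0.2]
width: 17.0
grasp_force: 69.1
```

```bash
python3 arc.py -0.09 4
```

```text
r 85.10697293270084 bearing -1.1097542085140288 yaw -1.1121354307838955 z 49.06198618534424 F [ 0.7  0.7 -0.2] t [0.39 0.09 0.03] Mz@bolt 0.11
[[0.0, 0.05, 0.0], [0.0, 0.05, 0.0], [0.0, 0.04, 0.0], [0.0, 0.05, 0.0]] [0.19, 0.18, 0.19, 0.19] [ 588.54 -133.66   49.06   -1.2 ]
```

>>> play_rows:
  linear:
    - [0,0.05,0]
    - [0,0.05,0]
    - [0,0.04,0]
    - [0,0.05,0]
    - [0,0,0]
  angular:
    - [0,0,0.19]
    - [0,0,0.18]
    - [0,0,0.19]
    - [0,0,0.19]
    - [0,0,0]

```text
time: 9.83
tool_pos: [588.2, -133.8, 49.0]
eef_rot: [-3.141, 0.0, -1.205]
wrist_force: [-0.6, 2.3, -0.2]
width: 16.5
grasp_force: 69.1
```

```bash
python3 arc.py -0.09 4
```

```text
r 85.21184251561031 bearing -1.2029800486296598 yaw -1.2049929242324655 z 49.00553088716922 F [-0.6  2.3 -0.2] t [ 0.86 -0.    0.09] Mz@bolt 0.11
[[0.0, 0.05, 0.0], [0.0, 0.05, 0.0], [0.0, 0.04, 0.0], [0.0, 0.05, 0.0]] [0.19, 0.18, 0.19, 0.19] [ 581.06 -136.29   49.01   -1.29]
```

>>> play_rows:
  linear:
    - [0,0.05,0]
    - [0,0.05,0]
    - [0,0.04,0]
    - [0,0.05,0]
    - [0,0,0]
  angular:
    - [0,0,0.19]
    - [0,0,0.18]
    - [0,0,0.19]
    - [0,0,0.19]
    - [0,0,0]

```text
time: 10.25
tool_pos: [580.9, -136.3, 48.9]
eef_rot: [-3.141, 0.0, -1.295]
wrist_force: [-0.5, 3.8, -0.9]
width: 17.0
grasp_force: 69.2
```

```bash
python3 arc.py -0.09 4
```

```text
r 85.27017158587282 bearing -1.2937887877142131 yaw -1.2950999486228683 z 48.92747350854401 F [-0.5  3.8 -0.9] t [ 1.23 -0.1   0.09] Mz@bolt 0.13
[[0.0, 0.05, 0.0], [0.0, 0.05, 0.0], [0.0, 0.04, 0.0], [0.0, 0.05, 0.0]] [0.19, 0.18, 0.19, 0.19] [ 573.54 -138.15   48.93   -1.39]
```

>>> play_rows:
  linear:
    - [-0.01,0.05,0]
    - [-0.01,0.05,0]
    - [0,0.04,0]
    - [0,0.05,0]
    - [0,0,0]
  angular:
    - [0,0,0.19]
    - [0,0,0.18]
    - [0,0,0.19]
    - [0,0,0.19]
    - [0,0,0]

```text
time: 10.67
tool_pos: [573.4, -137.9, 49.1]
eef_rot: [-3.141, -0.001, -1.385]
wrist_force: [1.6, -0.6, -0.5]
width: 16.8
grasp_force: 69.2
```

```bash
python3 arc.py -0.09 4
```

```text
r 85.07653624661711 bearing -1.3834540799728 yaw -1.3850271848332163 z 49.077348448124006 F [ 1.6 -0.6 -0.5] t [-0.01 -0.3   0.06] Mz@bolt 0.18
[[0.0, 0.05, 0.0], [0.0, 0.05, 0.0], [0.0, 0.04, 0.0], [0.0, 0.05, 0.0]] [0.19, 0.18, 0.19, 0.19] [ 565.94 -139.04   49.08   -1.48]
```

Still light drag; continuing.

>>> play_rows:
  linear:
    - [0,0.05,0]
    - [0,0.05,0]
    - [0,0.04,0]
    - [0,0.05,0]
    - [0,0,0]
  angular:
    - [0,0,0.19]
    - [0,0,0.18]
    - [0,0,0.19]
    - [0,0,0.19]
    - [0,0,0]

```text
time: 11.08
tool_pos: [565.9, -138.9, 49.1]
eef_rot: [-3.141, -0.0, -1.475]
wrist_force: [-0.1, -1.1, 0.5]
width: 16.8
grasp_force: 69.3
```

```bash
python3 arc.py -0.09 4
```

```text
r 85.04111064845875 bearing -1.47327437671009 yaw -1.4750020014005718 z 49.075147324854186 F [-0.1 -1.1  0.5] t [-0.56 -0.26  0.05] Mz@bolt 0.03
[[0.0, 0.05, 0.0], [0.0, 0.05, 0.0], [0.0, 0.04, 0.0], [0.0, 0.05, 0.0]] [0.19, 0.19, 0.18, 0.19] [ 558.3  -139.41   49.08   -1.57]
```

>>> play_rows:
  linear:
    - [0,0.05,0]
    - [0,0.05,0]
    - [0,0.04,0]
    - [0,0.05,0]
    - [0,0,0]
  angular:
    - [0,0,0.19]
    - [0,0,0.19]
    - [0,0,0.18]
    - [0,0,0.19]
    - [0,0,0]

```text
time: 11.5
tool_pos: [558.3, -139.3, 49.0]
eef_rot: [-3.142, -0.0, -1.565]
wrist_force: [0.2, -3.1, 1.2]
width: 16.7
grasp_force: 69.4
```

```bash
python3 arc.py -0.09 4
```

```text
r 84.97392206419613 bearing -1.5631022226727915 yaw -1.5649381519273744 z 49.032081838661895 F [ 0.2 -3.1  1.2] t [-0.91 -0.22  0.09] Mz@bolt 0.1
[[0.0, 0.05, 0.0], [0.0, 0.05, 0.0], [0.0, 0.04, 0.0], [0.0, 0.05, 0.0]] [0.19, 0.18, 0.19, 0.19] [ 550.66 -139.06   49.03   -1.65]
```

>>> play_rows:
  linear:
    - [0.01,0.05,0]
    - [0.01,0.05,0]
    - [0,0.04,0]
    - [0,0.05,0]
    - [0,0,0]
  angular:
    - [0,0,0.19]
    - [0,0,0.18]
    - [0,0,0.19]
    - [0,0,0.19]
    - [0,0,0]

```text
time: 11.92
tool_pos: [550.6, -139.3, 48.9]
eef_rot: [3.141, 0.001, -1.655]
wrist_force: [-0.3, 1.1, 1.6]
width: 16.4
grasp_force: 69.4
```

```bash
python3 arc.py -0.09 4
```

```text
r 85.2571111378603 bearing -1.6529604852643431 yaw -1.6550092624839396 z 48.858494311600886 F [-0.3  1.1  1.6] t [ 0.47 -0.24  0.07] Mz@bolt 0.03
[[0.0, 0.05, 0.0], [0.0, 0.05, 0.0], [0.0, 0.04, 0.0], [0.0, 0.05, 0.0]] [0.19, 0.18, 0.19, 0.19] [ 543.06 -138.38   48.86   -1.75]
```

>>> play_rows:
  linear:
    - [0,0.05,0]
    - [0,0.05,0]
    - [0,0.04,0]
    - [0,0.05,0]
    - [0,0,0]
  angular:
    - [0,0,0.19]
    - [0,0,0.18]
    - [0,0,0.19]
    - [0,0,0.19]
    - [0,0,0]

```text
time: 12.33
tool_pos: [543.6, -138.5, 48.9]
eef_rot: [-3.141, 0.0, -1.744]
wrist_force: [3.3, 3.3, -0.5]
width: 16.8
grasp_force: 69.4
```

```bash
python3 arc.py -0.09 4
```

```text
r 85.32027297385861 bearing -1.7355378689785432 yaw -1.7442168318647437 z 48.942333114100556 F [ 3.3  3.3 -0.5] t [ 1.03 -1.08  0.59] Mz@bolt 0.82
[[0.0, 0.05, 0.0], [0.0, 0.05, 0.0], [0.0, 0.04, 0.0], [0.0, 0.05, 0.0]] [0.19, 0.19, 0.18, 0.19] [ 536.17 -136.91   48.94   -1.83]
```

>>> play_rows:
  linear:
    - [0,0.04,0]
    - [0,0.04,0]
    - [0,0.05,0]
    - [0,0,0]
  angular:
    - [0,0,0.17]
    - [0,0,0.17]
    - [0,0,0.16]
    - [0,0,0]

```text
time: 12.67
tool_pos: [538.5, -137.5, 49.0]
eef_rot: [-3.141, 0.001, -1.805]
wrist_force: [3.6, 3.8, -1.2]
width: 16.6
grasp_force: 69.3
```

```bash
python3 arc.py -0.06 3
python3 - <<'E'
from h import *
S=imaging.get_image("side");T=imaging.get_image("top")
def crop(d,x,y,w,h,k): return cv2.resize(d["frame"][y:y+h,x:x+w,::-1],None,fx=k,fy=k,interpolation=cv2.INTER_CUBIC)
cv2.imwrite("pics/c2.png",np.hstack([crop(S,260,210,80,80,5),crop(T,300,230,80,80,5)]))
E
```

```text
r 85.37442537060156 bearing -1.7966454748523715 yaw -1.8045006997561042 z 48.95347338090489 F [ 3.6  3.8 -1.2] t [ 1.38 -1.44  0.61] Mz@bolt 0.84
[[0.0, 0.04, 0.0], [0.0, 0.05, 0.0], [0.0, 0.04, 0.0]] [0.17, 0.16, 0.17] [ 533.45 -136.2    48.95   -1.86]
```

View pics/c2.png

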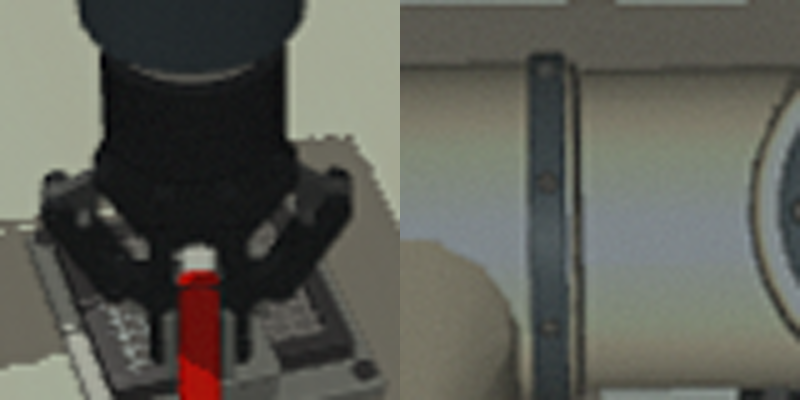

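The gripper hides the joint in both views. The moment has levelled off at about 0.84 N m, so the wrench has clicked. One more 0.06 rad, then hold.

>>> play_rows:
  linear:
    - [0,0.04,0]
    - [0,0.05,0]
    - [0,0.04,0]
    - [0,0,0]
    - [0,0,0]
    - [0,0,0]
    - [0,0,0]
    - [0,0,0]
  angular:
    - [0,0,0.17]
    - [0,0,0.16]
    - [0,0,0.17]
    - [0,0,0]
    - [0,0,0]
    - [0,0,0]
    - [0,0,0]
    - [0,0,0]

```text
time: 13.43
tool_pos: [533.7, -136.3, 48.9]
eef_rot: [-3.141, 0.0, -1.863]
wrist_force: [3.8, 3.7, -0.6]
width: 16.5
grasp_force: 69.3
```

>>> play_rows:
  linear:
    - [0,0,0]
    - [0,0,0]
    - [0,0,0]
    - [0,0,0]
    - [0,0,0]
  angular:
    - [0,0,0]
    - [0,0,0]
    - [0,0,0]
    - [0,0,0]
    - [0,0,0]

```text
time: 13.85
tool_pos: [533.7, -136.3, 48.9]
eef_rot: [-3.141, 0.0, -1.863]
wrist_force: [3.6, 3.2, -1.7]
width: 17.0
grasp_force: 69.3
```

```bash
python3 arc.py 0.30 8
```

```text
r 85.44774400058674 bearing -1.8541112662261572 yaw -1.8627673527553046 z 48.89168653182267 F [ 3.6  3.2 -1.7] t [ 1.32 -1.44  0.61] Mz@bolt 0.83
[[0.0, -0.08, 0.0], [0.0, -0.08, 0.0], [-0.01, -0.08, 0.0], [0.0, -0.08, 0.0], [0.0, -0.08, 0.0], [0.0, -0.08, 0.0], [-0.01, -0.08, 0.0], [0.0, -0.08, 0.0]] [-0.31, -0.32, -0.31, -0.31, -0.31, -0.32, -0.31, -0.31] [ 559.   -139.63   48.89   -1.56]
```

>>> play_rows:
  linear:
    - [0,-0.08,0]
    - [0,-0.08,0]
    - [0,-0.08,0]
    - [0,-0.08,0]
    - [0,-0.08,0]
    - [0,-0.08,0]
    - [0,0,0]
    - [0,0,0]
  angular:
    - [0,0,-0.31]
    - [0,0,-0.31]
    - [0,0,-0.31]
    - [0,0,-0.31]
    - [0,0,-0.31]
    - [0,0,-0.31]
    - [0,0,0]
    - [0,0,0]

```text
time: 14.52
tool_pos: [551.3, -140.2, 48.6]
eef_rot: [3.14, 0.0, -1.642]
wrist_force: [0.6, 3.6, 0.9]
width: 16.8
grasp_force: 69.5
```

```bash
python3 arc.py 0.06 3
```

```text
r 86.12317019505619 bearing -1.643523583426722 yaw -1.641722777322215 z 48.62575258806233 F [0.6 3.6 0.9] t [ 1.56 -0.17  0.1 ] Mz@bolt 0.13
[[0.0, -0.04, 0.0], [0.0, -0.05, 0.0], [0.0, -0.04, 0.0]] [-0.17, -0.16, -0.17] [ 556.53 -140.46   48.63   -1.58]
```

>>> play_rows:
  linear:
    - [-0.01,0,0]
    - [-0.01,0,-0.05]
    - [0,0,-0.1]
    - [0,0,-0.1]
    - [0,0,-0.1]
    - [0,0,-0.1]
    - [0,0,-0.1]
    - [0,0,-0.1]
  angular:
    - [0,0,0]
    - [0,0,0]
    - [0,0,0]
    - [0,0,0]
    - [0,0,0]
    - [0,0,0]
    - [0,0,0]
    - [0,0,0]

```text
time: 15.18
tool_pos: [552.0, -139.8, 75.4]
eef_rot: [3.141, -0.0, -1.64]
wrist_force: [0.4, 0.3, -3.5]
width: 16.4
grasp_force: 68.8
```

>>> play_rows:
  linear:
    - [0,0,-0.2]
    - [0,0,-0.2]
    - [0,0,-0.3]
    - [0,0,-0.3]
    - [0,0,0]
  angular:
    - [0,0,0]
    - [0,0,0]
    - [0,0,0]
    - [0,0,0]
    - [0,0,0]

```text
time: 15.6
tool_pos: [553.9, -140.0, 118.3]
eef_rot: [-3.136, -0.001, -1.639]
wrist_force: [0.8, -0.6, -2.1]
width: 16.9
grasp_force: 69.0
```

```bash
python3 plan.py 597.4 282.2 115 -0.018 24
```

```text
L [[-0.44, -0.02, 0.0], [-0.44, -0.04, 0.01], [-0.44, -0.07, 0.0], [-0.43, -0.11, 0.0], [-0.42, -0.13, 0.01], [-0.41, -0.16, 0.0], [-0.4, -0.19, 0.0], [-0.39, -0.21, 0.01]] 
A [-0.56, -0.57, -0.56, -0.56, -0.56, -0.57, -0.56, -0.56]
L [[-0.37, -0.24, 0.0], [-0.35, -0.27, 0.0], [-0.34, -0.29, 0.01], [-0.31, -0.31, 0.0], [-0.3, -0.33, 0.01], [-0.27, -0.35, 0.0], [-0.24, -0.36, 0.0], [-0.22, -0.39, 0.01]] 
A [-0.57, -0.56, -0.56, -0.57, -0.56, -0.56, -0.56, -0.57]
L [[-0.2, -0.39, 0.0], [-0.17, -0.41, 0.0], [-0.14, -0.42, 0.01], [-0.11, -0.43, 0.0], [-0.08, -0.43, 0.0], [-0.05, -0.44, 0.01], [-0.02, -0.44, 0.0], [0.01, -0.45, 0.0]] 
A [-0.56, -0.56, -0.57, -0.56, -0.56, -0.56, -0.57, -0.56]
[-3.13598581e+00 -7.96479474e-04 -1.63923954e+00] 0.57 [ 5.97548051e+02  2.82316211e+02  1.15133779e+02 -1.80395436e-02]
```

>>> play_rows:
  linear:
    - [-0.44,-0.02,0.0]
    - [-0.44,-0.04,0.01]
    - [-0.44,-0.07,0.0]
    - [-0.43,-0.11,0.0]
    - [-0.42,-0.13,0.01]
    - [-0.41,-0.16,0.0]
    - [-0.4,-0.19,0.0]
    - [-0.39,-0.21,0.01]
  angular:
    - [0,0,-0.56]
    - [0,0,-0.57]
    - [0,0,-0.56]
    - [0,0,-0.56]
    - [0,0,-0.56]
    - [0,0,-0.57]
    - [0,0,-0.56]
    - [0,0,-0.56]

```text
time: 16.27
tool_pos: [566.4, 2.1, 113.5]
eef_rot: [3.142, 0.0, -1.096]
wrist_force: [0.9, -0.1, -3.3]
width: 16.6
grasp_force: 68.8
```

>>> play_rows:
  linear:
    - [-0.37,-0.24,0.0]
    - [-0.35,-0.27,0.0]
    - [-0.34,-0.29,0.01]
    - [-0.31,-0.31,0.0]
    - [-0.3,-0.33,0.01]
    - [-0.27,-0.35,0.0]
    - [-0.24,-0.36,0.0]
    - [-0.22,-0.39,0.01]
  angular:
    - [0,0,-0.57]
    - [0,0,-0.56]
    - [0,0,-0.56]
    - [0,0,-0.57]
    - [0,0,-0.56]
    - [0,0,-0.56]
    - [0,0,-0.56]
    - [0,0,-0.57]

```text
time: 16.93
tool_pos: [581.4, 142.7, 112.3]
eef_rot: [3.142, 0.0, -0.555]
wrist_force: [-0.4, -0.3, -2.2]
width: 17.1
grasp_force: 68.8
```

>>> play_rows:
  linear:
    - [-0.2,-0.39,0.0]
    - [-0.17,-0.41,0.0]
    - [-0.14,-0.42,0.01]
    - [-0.11,-0.43,0.0]
    - [-0.08,-0.43,0.0]
    - [-0.05,-0.44,0.01]
    - [-0.02,-0.44,0.0]
    - [0.01,-0.45,0.0]
  angular:
    - [0,0,-0.56]
    - [0,0,-0.56]
    - [0,0,-0.57]
    - [0,0,-0.56]
    - [0,0,-0.56]
    - [0,0,-0.56]
    - [0,0,-0.57]
    - [0,0,-0.56]

```text
time: 17.6
tool_pos: [595.8, 283.5, 111.2]
eef_rot: [3.141, 0.001, -0.015]
wrist_force: [0.0, 0.4, -2.4]
width: 16.9
grasp_force: 68.8
```

>>> play_rows:
  linear:
    - [0,0,0.3]
    - [0,0,0.3]
    - [0,0,0.3]
    - [0,0,0.3]
    - [0,0,0.3]
    - [0,0,0.3]
    - [0,0,0.3]
    - [0,0,0]
  angular:
    - [0,0,0]
    - [0,0,0]
    - [0,0,0]
    - [0,0,0]
    - [0,0,0]
    - [0,0,0]
    - [0,0,0]
    - [0,0,0]

```text
time: 18.27
tool_pos: [594.0, 281.8, 24.3]
eef_rot: [3.139, 0.005, -0.019]
wrist_force: [-0.4, -0.1, -4.6]
width: 16.4
grasp_force: 68.7
```

Run:
```python
from h import *
o=env.observe();print(o["tool_pos"],o["eef_rot"])
S=imaging.get_image("side");T=imaging.get_image("top")
def crop(d,x,y,w,h,k): return cv2.resize(d["frame"][y:y+h,x:x+w,::-1],None,fx=k,fy=k,interpolation=cv2.INTER_CUBIC)
cv2.imwrite("pics/c3.png",crop(S,230,130,150,110,5))
for d,b in((S,(235,150,330,215)),(T,(165,205,215,315))): [print(x[:2]) for x in blobs(mask(d,(0,150,60),(8,255,255),b),5)]
```

```text
[594.04431161 281.77324233  24.32309191] [ 3.13895286  0.00498328 -0.01921736]
(array([299.52, 178.88]), [290, 175, 20, 9, 126])
(array([275.93, 181.57]), [272, 178, 9, 8, 58])
(array([252.27, 181.27]), [249, 180, 7, 4, 22])
(array([189.55, 229.73]), [186, 227, 8, 6, 33])
(array([188.97, 239.1 ]), [186, 234, 7, 13, 70])
(array([186.72, 266.89]), [183, 262, 8, 11, 64])
(array([183.12, 294.88]), [180, 292, 7, 7, 41])
```

View pics/c3.png

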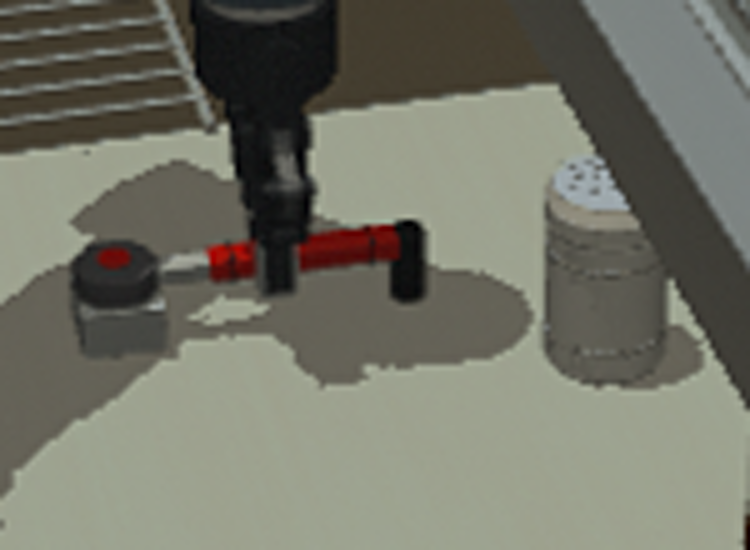

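The wrench hangs level about 5 mm above the worktop at its old spot, clear of the dredger. I'll lower it and release.

>>> play_rows:
  linear:
    - [0,0,0.03]
    - [0,0,0.03]
    - [0,0,0.03]
    - [0,0,0.03]
    - [0,0,0]
    - [0,0,0]
  angular:
    - [0,0,0]
    - [0,0,0]
    - [0,0,0]
    - [0,0,0]
    - [0,0,0]
    - [0,0,0]

```text
time: 18.87
tool_pos: [595.9, 282.7, 22.9]
eef_rot: [3.142, 0.0, -0.019]
wrist_force: [0.3, -0.2, -3.2]
width: 16.6
grasp_force: 68.8
```

>>> play_rows:
  linear:
    - [0,0,0.03]
    - [0,0,0.03]
    - [0,0,0.03]
    - [0,0,0]
    - [0,0,0]
    - [0,0,0]
  angular:
    - [0,0,0]
    - [0,0,0]
    - [0,0,0]
    - [0,0,0]
    - [0,0,0]
    - [0,0,0]

```text
time: 19.37
tool_pos: [596.0, 282.8, 19.4]
eef_rot: [-3.142, -0.0, -0.019]
wrist_force: [0.0, -0.1, -1.7]
width: 16.9
grasp_force: 69.0
```

Contact is starting, since the wrist is carrying less of the weight. I'll press 0.4 mm more, open, then retreat straight up.

>>> play_rows:
  linear:
    - [0,0,0.01]
    - [0,0,0]
    - [0,0,0]
  angular:
    - [0,0,0]
    - [0,0,0]
    - [0,0,0]

```text
time: 19.62
tool_pos: [596.0, 282.8, 19.4]
eef_rot: [-3.141, -0.0, -0.019]
wrist_force: [-2.1, 0.1, 1.7]
width: 17.0
grasp_force: 69.5
```

>>> play_rows:
  linear:
    - [0,0,0]
    - [0,0,0]
    - [0,0,0]
    - [0,0,0]
    - [0,0,0]
    - [0,0,0]
    - [0,0,0]
    - [0,0,0]
  angular:
    - [0,0,0]
    - [0,0,0]
    - [0,0,0]
    - [0,0,0]
    - [0,0,0]
    - [0,0,0]
    - [0,0,0]
    - [0,0,0]
  jaw: 1

```text
time: 20.28
tool_pos: [596.0, 282.7, 18.9]
eef_rot: [3.142, -0.0, -0.019]
wrist_force: [0.5, 0.1, -0.6]
width: 85.4
grasp_force: 0.0
```

>>> play_rows:
  linear:
    - [0,0,-0.2]
    - [0,0,-0.4]
    - [0,0,-0.6]
    - [0,0,-0.6]
    - [0,0,-0.6]
    - [0,0,-0.4]
    - [0,0,0]
    - [0,0,0]
  angular:
    - [0,0,0]
    - [0,0,0]
    - [0,0,0]
    - [0,0,0]
    - [0,0,0]
    - [0,0,0]
    - [0,0,0]
    - [0,0,0]

```text
time: 20.95
tool_pos: [596.5, 283.2, 132.7]
eef_rot: [-3.14, -0.002, -0.019]
wrist_force: [0.5, 0.2, -0.7]
width: 85.6
grasp_force: 0.0
```

Run:
```python
from h import *
S=imaging.get_image("side")
cv2.imwrite("pics/c4.png",cv2.resize(S["frame"][130:320,180:430,::-1],None,fx=3,fy=3))
```

```text
(no output)
```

View pics/c4.png

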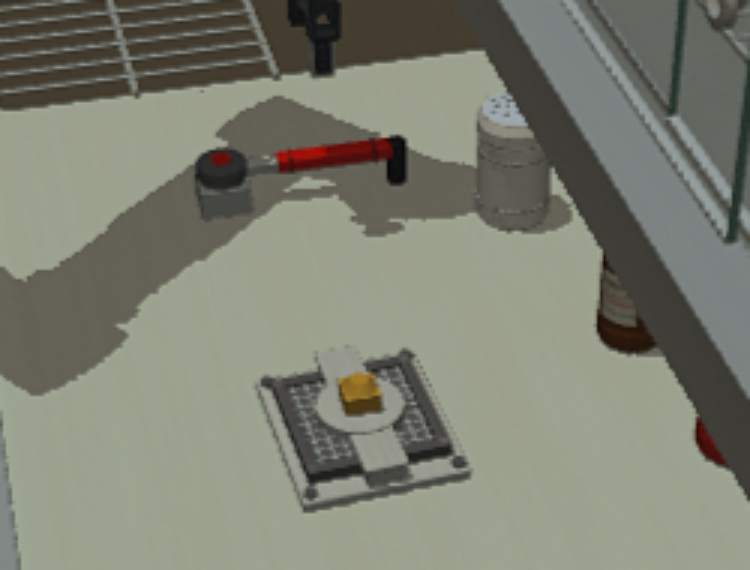

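The wrench stands level on its socket and foot, the gripper is clear, the bolt has visibly turned, and the dredger is where it was. Handing in.

```bash
python3 -c "
from station import env
print(env.sign_off())"
```

```text
the job is handed in; nothing more can be done
None
```

I tightened the bolt until the wrench clicked, held it there about 0.9 s, set the wrench back level at its original spot and handed the job in at about 21 s; no verdict came back. The click was read from the torque levelling off near 0.83 N m, because the gripper hid the joint from both cameras.

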